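Pin the lever of a master-cylinder test stand and hold the piston at half stroke

TASK

Swing the hand lever of the master-cylinder test stand back against its stop bolt so that its holes line up with the eye of the push rod, and push the lock pin with the round knob from the wooden block fully down through lever and eye. Then, by the hand lever alone, press the push rod 12 mm in (half its stroke, never to the bottom of the bore) and hold it steady there for the leak check: finish while still holding the lever against the spring. Leave the other pins, the spray can and the wrench where they are.

Things in the scene. Friction and masses are not known exactly. Their poses are not given: they have to be found in the camera images.
- stand: Test stand bolted to the bench: grey base plate with a lying master cylinder (white reservoir, top 133 mm high). Origin: on the bench under the rod's eye when the rod is out; x: push direction of the rod; y: from lever pivot to grip. Upright plate at x 75-85 mm, 105 mm high, cylinder behind it. Lever pivot at (12, -60) mm, bolt 74 mm high; stop bolt at (-28, 34) mm, 56 mm high.
- pushrod (a joint): Travel of push rod and piston into the cylinder, m: 0 fully out, where the spring keeps it; 0.024 bottomed. The spring needs 20 N at 0 and 31 N at 0.012 along the rod. The rod ends in a flat eye between the lever's two straps, which swing freely over and under it while the pin is out.
- eye_hole (a point): Upper mouth of the vertical 11.5 mm hole in the push rod's eye, 60 mm above the bench; the eye is 26 x 26 mm and 10 mm thick. Moves with the rod; axes as the stand's.
- lever (a joint): Swing of the hand lever, rad: 0 against the stop bolt (holes lined up; it leans back 0.2 from the stand's y), to 0.5 as the grip goes towards the stand's +x. Unpinned it stays where put (0.15 N m) and starts swung forward. Pinned, after 0.02 to 0.03 rad of play it drives the rod, 1 mm per 3.3 mm at the grip: 12 mm at about 0.23, with 10 to 13 N at the grip; let go, it springs back.
- lever_hole (a point): Mouth of the slot in the lever's upper strap, on its top face 67 mm above the bench, 61 mm from the pivot. The lever is two dark steel straps 28 mm wide (43-49 and 61-67 mm above the bench), each with a slot 11.5 mm wide and 14.5 mm along the lever. y: along the lever from pivot to grip.
- lever_grip (a point): Point on the axis of the lever's upright black round grip, 115 mm above the bench. The grip is 24 mm in diameter, from 67 to 140 mm above the bench, 200 mm from the pivot. y: along the lever, away from the pivot.
- pin_block: Wooden block 160 x 56 x 45 mm, fixed to the bench, with a row of three vertical 13 mm holes along its x axis, 48 mm apart. Origin: centre of the underside.
- lock_pin: Lock pin, upright in any hole of the block: the one with the tall plain round dark knob (18 mm across, top 31 mm above the origin). Origin: centre of the underside of its flange (22 mm across, 4 mm thick), which rests on the block's top and, when seated, on the lever's upper strap; z up. Steel shank below: 10 mm across, 36 mm long, tapered tip. 50 to 100 g.
- hex_bolt: Bystander: bolt with a hexagonal head, 9 mm high above the block, in another hole. Origin under its head.
- t_pin: Bystander: thin pin with a small T bar, 14 mm high above the block, in the remaining hole. Origin under its flange.
- spray_can: Bystander: standing spray can, 62 mm across, about 170 mm tall. Origin: centre of the underside.
- wrench: Bystander: open-ended wrench lying flat on the bench.
Not all that is in view belongs to the job. Leave any red or turquoise look-alike of the lock_pin alone.

How it is judged:
On the way:
1. the lock pin is fully down through lever and eye, the rod still out (z of lock_pin in the frame of lever_hole between -0.004 and 0.004 m and horizontal distance between lock_pin and lever_hole below 0.006 m and horizontal distance between lock_pin and eye_hole below 0.005 m and angle between lock_pin's own z axis and vertical below 0.2 rad and value of joint pushrod below 0.004 m), for 0.3 s.
At the end, for the whole second after the job is handed in: Fingers press the lever (over 3 N), not rod or pin, and hold the push rod still (under 4 mm/s), 8 to 16 mm in; the lock pin's flange is down on the lever (within 4 mm), its axis within 6 mm of the lever's hole and 5 mm of the eye's, tilt under 0.2 rad (value of joint pushrod between 0.008 and 0.016 m and velocity of joint pushrod between -0.004 and 0.004 m/s and contact force between the fingers and lever above 3 N and not (contact force between the arm and pushrod above 0.5 N) and not (contact force between the fingers and pushrod above 0.5 N) and z of lock_pin in the frame of lever_hole between -0.004 and 0.004 m and horizontal distance between lock_pin and lever_hole below 0.006 m and horizontal distance between lock_pin and eye_hole below 0.005 m and angle between lock_pin's own z axis and vertical below 0.2 rad and contact force between the fingers and lock_pin below 0.5 N); the arm keeps its last pose, push and grip.
It fails at once if the piston is bottomed (push rod over 21 mm in) (value of joint pushrod above 0.021 m).
It fails at once if another pin, the spray can or the wrench is disturbed (moved over 20 mm) (distance of any of hex_bolt, t_pin, spray_can, wrench from where it was at the start of the episode above 0.02 m).
It also fails if it takes over 64 s, if anything falls off the work surface, if the arm or the gripper's body presses on something with over 40 N, if the wrist force passes 120 N, or if a joint passes its speed limit or range.

ROBOT

A 6-joint arm with a two-finger parallel gripper is mounted at the origin on the work surface. World frame = base frame: x ahead of the robot, y to its left, z up, the work surface at z = 0. Lengths are in m, angles in rad, forces in N, time in s.
With the tool pointing down it reaches from about 0.375 to 0.9 m from the base axis. Payload 3.1 kg.
Tool frame: the origin (TCP) lies at the very end of the fingers, on their centre line; the grasp point (between the pads) lies 19 mm behind it; z points along the fingers, y is the line along which they close (so a half turn about z gives the same grasp; the last joint's range is limited). The gripper opens to 85 mm and grips with 20 to 120 N. Pads are 22 mm wide; open, the fingers measure 114 mm over their backs; the gripper's body (76 mm by 85 mm) begins 54 mm behind the grasp point. The pads swing forward as they close: fully open they stand 13 mm farther back than shut.
Start: joints at [-1.502, 0.527, 1.433, -0, 1.181, -0.178], TCP at [0.153, -0.606, 0.231] pointing down, gripper open.
Joint ranges: [-3.08, 3.08], [-0.75, 2.2], [0.22, 2.44], [-1.43, 4.57], [0, 2.65], [-2.85, 2.85]. Speed limits (rad/s): [2.79, 2.79, 3.14, 3.14, 3.14, 3.14].

INTERFACE

Orientations are given as a unit quaternion [x, y, z, w].
In Python, from station import manip, vision gives the robot as it stands.
- The arm moves only by the tool drive_tool, never from a script. Its argument "deltas" is a list that holds one entry, the list of rows, each a list of 4 numbers: the shift along the tool's x, y, z in mm, then the turn about the tool's z in rad. A call has 1 to 5 rows; each row is the pose to reach, as a shift and turn from the pose commanded when the call began, along the tool's axes at that moment; what a row does not reach only later rows make up. A row lasts 1/12 s, in which the tool goes at most 41.7 mm and 7.16 degrees, less where a joint would pass 70% of its speed; a pose out of reach is approached as far as the arm can. A call with a gripper value outside its range is refused whole. "jaw" is the finger opening in mm, from 0 to 85.4, set as the call begins (left out, the last holds). The fingers move at their own pace and stop on an object; "force" is the grip in N (left out, the last holds). Time passes only in rows, so rows that repeat a pose let the fingers close. It gives the time, the measured TCP pose, the force, the opening and the grip force at its end, in the units of the state.
- manip.sense(): the state, without advancing time (a new reading comes with each control period).
- vision.snapshot(name): name is "side" or "top"; returns the picture (420x560x3 uint8, red, green, blue); there is no depth.
- vision.camera_model(name): a dict with "camera_matrix" (3x3 intrinsics, pixels), "D" ([k1, k2, p1, p2, k3] as OpenCV has them; the pictures are not rectified), "rvec" (rotation vector, rad) and "tvec" (3), from world to camera coordinates, as OpenCV has them. Camera axes: x right, y down, z forward; pixel columns grow to the right and rows downward; lengths in m; the calibration is good to about 2 mm. A picture is of the moment at which its call begins. camera_model takes no time and is no camera call.
- manip.sign_off(): hands the job in; it is judged then, once.
The state is a dict: "t": time; "q": joint angles; "qd": joint speeds; "tau": joint torques, N m; "tcp_pos": TCP position; "tool_rot": TCP orientation; "force": force on the tool from outside, world axes, zero at the start; "ft_torque": the same for the moment, N m; "finger_gap": opening from 0.0 (shut) to 1.0 (fully open); "gripper_force": force on a finger pad.
Only numpy, scipy, OpenCV 4.12 (cv2) and the standard library are available. Lean on these libraries where they do the work, as an engineer would, in place of code of your own. Each camera call takes 0.05 s, during which the arm holds its last target. There are 200 camera calls.

## Working session

There is one attempt and no reset: what is moved stays moved. The work goes in short steps, Python scripts to look and compute and a tool call to move; the robot and the scene stay as the last step left them, time stands still between calls to the robot, and variables do not carry over. Pictures are saved under pics/ and viewed, at most 10 in all, crops included, and the job is handed in when it is done.

Besides the shell and the picture viewer there is one more tool, called after "Emit:" as name(argument=value, ...), one argument or row to a line, values as JSON. drive_tool: Moves the arm, as the interface text tells. Its arguments: {"type":"object","properties":{"deltas":{"type":"array"},"jaw":{"type":"number"},"force":{"type":"number"}},"required":["deltas"]}

```bash
mkdir -p pics; cat > h.py <<'E'
import numpy as np, cv2
from station import manip, vision
def snap(n,f=None):
    im=vision.snapshot(n)
    if f: cv2.imwrite('pics/'+f,im[:,:,::-1])
    return im
def cam(n):
    c=vision.camera_model(n); R=cv2.Rodrigues(np.array(c['rvec'],float))[0]
    return np.array(c['camera_matrix'],float),np.array(c['D'],float),R,np.array(c['tvec'],float).ravel()
def ray(n,uv):
    K,D,R,t=cam(n); p=cv2.undistortPoints(np.array([[uv]],float),K,D)[0,0]
    d=R.T@np.array([p[0],p[1],1]); return -R.T@t,d/np.linalg.norm(d)
def plane(n,uv,z):
    o,d=ray(n,uv); return o+d*(z-o[2])/d[2]
def two(a,b):
    (o1,d1),(o2,d2)=ray('side',a),ray('top',b)
    s=np.linalg.lstsq(np.c_[d1,-d2],o2-o1,rcond=None)[0]
    p,q=o1+d1*s[0],o2+d2*s[1]; return (p+q)/2,np.linalg.norm(p-q)
def proj(n,P):
    K,D,R,t=cam(n); return cv2.projectPoints(np.array(P,float).reshape(-1,1,3),cv2.Rodrigues(R)[0],t,K,D)[0].reshape(-1,2)
E
python3 - <<'E'
from h import *
a=snap('side','side0.png');b=snap('top','top0.png')
for n in('side','top'):
    K,D,R,t=cam(n);print(n,-R.T@t,R[2],K[0,0])
s=manip.sense();print(s['t'],s['tcp_pos'],s['tool_rot'],s['force'],s['finger_gap'])
E
```

```text
side [ 0.24429315 -0.82995596  0.70642385] [ 0.29024403  0.77789302 -0.55735164] 474.39105667911195
top [ 0.3948492  -0.03253452  1.31098763] [ 0.11986534  0.02061683 -0.99257607] 514.9508769044586
0.1 [ 0.15326716 -0.60524421  0.23042141] [ 9.92333449e-01  1.23585381e-01  5.75327634e-05 -9.88490007e-04] [-1.02371951 -0.17633758  0.02054595] 0.9989303226122711
```

View pics/side0.png

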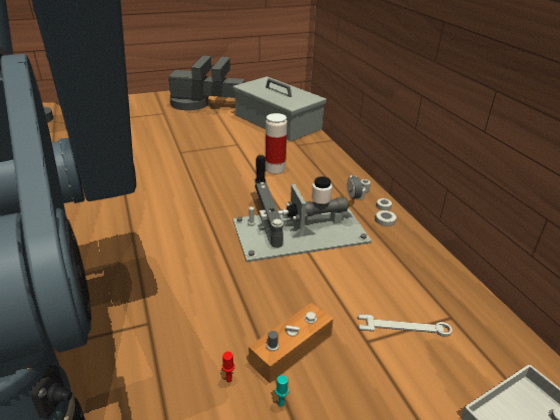

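View pics/top0.png

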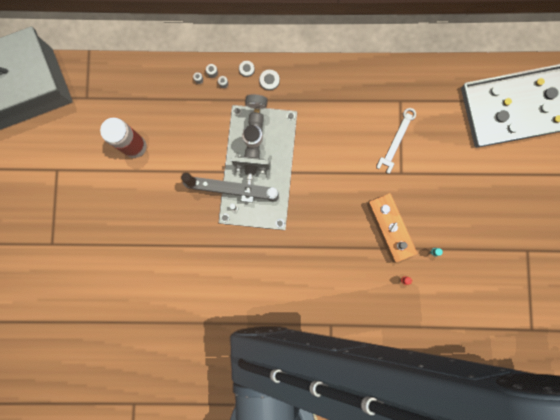

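Both views show the stand (top ~(255,165), side ~(300,215)) with the lever swung forward: grip at top (187,180) and side (261,165). Lock pin candidates are:
- Dark knob: top (401,245), side (273,339)
- T-pin: top (393,227)
- Hex bolt: top (385,209)
- Red look-alike: top (406,281)
- Turquoise look-alike: top (437,252)

I choose the dark round knob and will check it in a close crop.

```bash
python3 - <<'E'
import cv2,numpy as np
a=cv2.imread('pics/side0.png');b=cv2.imread('pics/top0.png')
f=lambda im,x,y,w,h,s:cv2.resize(im[y:y+h,x:x+w],None,fx=s,fy=s,interpolation=cv2.INTER_CUBIC)
# top-left: top block, top-right: side block, bottom: stands
u=np.hstack([f(b,360,190,100,75,4),f(a,240,300,100,75,4)])
v=np.hstack([f(b,175,100,133,100,3),f(a,228,145,133,100,3)])
v=cv2.resize(v,(800,300))
cv2.imwrite('pics/crop0.png',np.vstack([u,v]))
E
```

```text
(no output)
```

View pics/crop0.png

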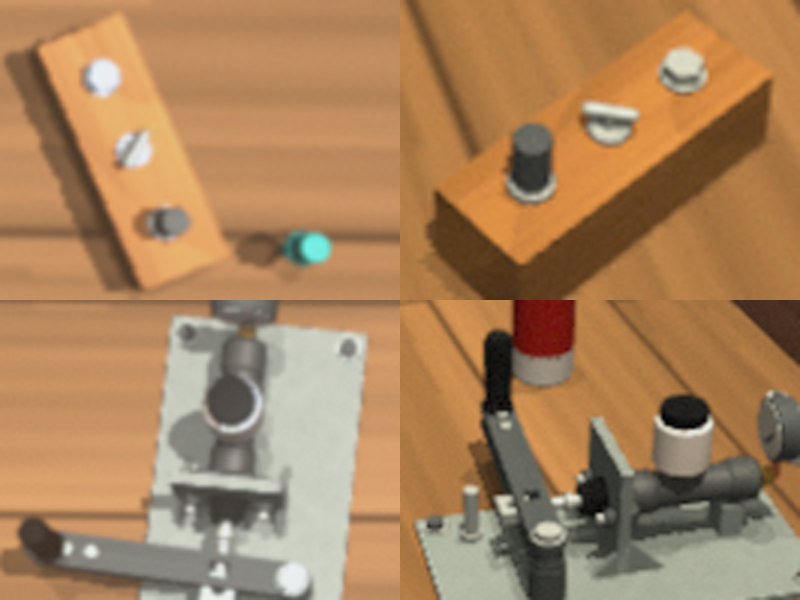

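The dark round knob at top (403,245), side (273,333) is clearly the lock pin. The T-pin is in the middle hole and the hex bolt is in the far one. The lever pivot cap is at top (272,193), side (277,223).

```bash
python3 - <<'E'
from h import *
b=cv2.imread('pics/top0.png')[:,:,::-1];a=cv2.imread('pics/side0.png')[:,:,::-1]
for n,s,t in [('knobtop',(273.5,332.75),(403.5,245)),('hex',((684-400)/4+240,68/4+300),(360+102/4,190+76/4)),('pivot',(277,222.7),(272.3,193)),('griptop',(260.7,157),(187,176.7)),('stopbolt',(251.7,208.3),(232.5,207)),('can',(276,119),(115,131))]:
    print(n,*two(s,t))
# masks
def blobs(im,m,x0,y0,x1,y1,amin=15):
    mm=np.zeros(m.shape,np.uint8);mm[y0:y1,x0:x1]=m[y0:y1,x0:x1]
    k,_,st,c=cv2.connectedComponentsWithStats(mm)
    return [(c[i].round(1),st[i]) for i in range(1,k) if st[i,4]>=amin]
hs=cv2.cvtColor(b,cv2.COLOR_RGB2HSV);hs2=cv2.cvtColor(a,cv2.COLOR_RGB2HSV)
dark=lambda h:((h[...,2]<105)&(h[...,1]<90))
print('top dark',blobs(b,dark(hs),385,230,415,265)); print('side dark',blobs(a,dark(hs2),260,322,290,352))
# block top contour
wood=((hs[...,0]>8)&(hs[...,0]<20)&(hs[...,1]>150)&(hs[...,2]>150)).astype(np.uint8)
mm=np.zeros_like(wood);mm[188:270,360:425]=wood[188:270,360:425]
# plate
pl=((hs[...,1]<45)&(hs[...,2]>120)).astype(np.uint8);m2=np.zeros_like(pl);m2[100:235,215:303]=pl[100:235,215:303]
m2=cv2.morphologyEx(m2,cv2.MORPH_OPEN,np.ones((3,3)))
r=cv2.minAreaRect(np.argwhere(m2)[:,::-1].astype(np.float32));box=cv2.boxPoints(r);print('plate',r)
for p in box:print(p,plane('top',p,0.01))
E
```

```text
knobtop [ 0.44175106 -0.30739497  0.07783554] 0.0027257788471612455
hex [ 0.52949528 -0.27153965  0.05037086] 0.002043030558192274
pivot [0.56316816 0.00536689 0.07075893] 0.0015080654793832315
griptop [0.58908771 0.20078399 0.13988512] 0.00021316527913178482
stopbolt [0.53097708 0.10275674 0.05562138] 0.00448505496968301
can [0.68865972 0.3625136  0.16540232] 0.000942034841020102
top dark []
side dark [(array([272.1, 341. ]), array([268, 331,  10,  17, 101], dtype=int32))]
plate ((254.1039581298828, 162.9604034423828), (74.22977447509766, 126.07121276855469), 5.710592269897461)
[210.90099 221.99011] [0.49485862 0.16212806 0.01      ]
[223.44553   96.544556] [0.82285529 0.13828819 0.01      ]
[297.30695  103.930695] [ 0.80457429 -0.05426624  0.01      ]
[284.7624  229.37625] [ 0.47822796 -0.02536589  0.01      ]
```

Emit:
drive_tool(
  deltas=[
    [[28, -30, 0, 0], [56, -60, 0, 0], [84, -90, 0, 0], [112, -120, 0, 0], [140, -150, 0, 0]],
  ],
  jaw=45,
  force=30,
)

```text
t: 0.52
tcp_pos: [0.2526, -0.4241, 0.2309]
tool_rot: [0.992, 0.123, -0.0, -0.001]
force: [0.5, -0.6, -0.1]
finger_gap: 0.53
gripper_force: 0.0
```

Emit:
drive_tool(
  deltas=[
    [[28, -30, 0, 0], [56, -60, 0, 0], [84, -90, 0, 0], [112, -120, 0, 0], [140, -150, 0, 0]],
  ],
)

```text
t: 0.93
tcp_pos: [0.3515, -0.2444, 0.2312]
tool_rot: [0.992, 0.123, -0.0, -0.0]
force: [1.2, -0.1, 0.6]
finger_gap: 0.526
gripper_force: 0.0
```

Emit:
drive_tool(
  deltas=[
    [[28, -30, 0, 0], [56, -60, 0, 0], [84, -90, 0, 0], [112, -120, 0, 0], [140, -150, 0, 0]],
  ],
)

```text
t: 1.35
tcp_pos: [0.4505, -0.0646, 0.2312]
tool_rot: [0.992, 0.124, -0.0, -0.0]
force: [0.5, -0.7, 0.1]
finger_gap: 0.526
gripper_force: 0.0
```

Emit:
drive_tool(
  deltas=[
    [[28, -30, 0, 0], [56, -60, 0, 0], [84, -90, 0, 0], [112, -120, 0, 0], [140, -150, 0, 0]],
  ],
)

```text
t: 1.77
tcp_pos: [0.5493, 0.1153, 0.231]
tool_rot: [0.992, 0.124, -0.0, 0.0]
force: [0.6, -0.3, 0.5]
finger_gap: 0.527
gripper_force: 0.0
```

Emit:
drive_tool(
  deltas=[
    [[20, -25, 0, 0], [40, -50, 0, 0], [60, -75, 0, 0], [60, -75, 0, 0], [60, -75, 0, 0]],
  ],
)

```text
t: 2.18
tcp_pos: [0.5886, 0.202, 0.2305]
tool_rot: [0.992, 0.125, -0.001, 0.0]
force: [-0.1, 0.4, -0.3]
finger_gap: 0.527
gripper_force: 0.0
```

Emit:
drive_tool(
  deltas=[
    [[0, 0, 0, -0.1], [0, 0, 0, -0.2], [0, 0, 0, -0.3], [0, 0, 0, -0.4], [0, 0, 0, -0.5]],
  ],
)

```text
t: 2.6
tcp_pos: [0.5879, 0.1989, 0.231]
tool_rot: [0.93, 0.367, -0.001, 0.0]
force: [0.7, -0.9, -0.5]
finger_gap: 0.529
gripper_force: 0.0
```

Emit:
drive_tool(
  deltas=[
    [[0, 0, 0, -0.1], [0, 0, 0, -0.2], [0, 0, 0, -0.3], [0, 0, 0, -0.4], [0, 0, 0, -0.5]],
  ],
)

```text
t: 3.02
tcp_pos: [0.5879, 0.1988, 0.231]
tool_rot: [0.811, 0.586, -0.001, -0.0]
force: [-0.3, -0.6, -0.6]
finger_gap: 0.522
gripper_force: 0.0
```

Emit:
drive_tool(
  deltas=[
    [[0, 0, 0, -0.1], [0, 0, 0, -0.2], [0, 0, 0, -0.32], [0, 0, 0, -0.32], [0, 0, 0, -0.32]],
  ],
)

```text
t: 3.43
tcp_pos: [0.5882, 0.1993, 0.2311]
tool_rot: [0.71, 0.705, -0.001, -0.0]
force: [0.3, 0.1, 0.2]
finger_gap: 0.531
gripper_force: 0.0
```

```bash
cat >> h.py <<'E'
from scipy.spatial.transform import Rotation
def st(tx=None,head=None):
    s=manip.sense();p=np.array(s['tcp_pos']);R=Rotation.from_quat(s['tool_rot']).as_matrix()
    h=np.arctan2(R[1,1],R[0,1])
    print('t %.2f'%s['t'],'tcp',p.round(4),'head %.3f'%h,'zax',R[:,2].round(3),'F',np.round(s['force'],1),'gap mm %.1f'%(s['finger_gap']*85.4),'gf',round(s['gripper_force'],1))
    if tx is not None: print('delta mm tool',(R.T@(np.array(tx)-p)*1000).round(1),'turn',None if head is None else round(h-head,3))
E
python3 -c "
from h import *
st([.589,.202,.095],0)"
```

```text
t 3.43 tcp [0.5882 0.1993 0.2311] head -0.007 zax [-0.001 -0.    -1.   ] F [0.3 0.1 0.2] gap mm 45.4 gf 0.0
delta mm tool [  2.8   0.9 136.1] turn -0.007
```

Emit:
drive_tool(
  deltas=[
    [[1, 1, 20, 0], [2, 1, 40, 0], [3, 1, 60, 0], [3, 1, 75, 0], [3, 1, 75, 0]],
  ],
)

```text
t: 3.85
tcp_pos: [0.587, 0.2025, 0.1528]
tool_rot: [0.709, 0.705, -0.003, -0.002]
force: [-0.1, -0.4, -0.8]
finger_gap: 0.529
gripper_force: 0.0
```

```bash
python3 -c "
from h import *
st([.589,.202,.095],0)
a=snap('side');b=snap('top')
f=lambda im,x,y:cv2.resize(im[y:y+150,x:x+133],None,fx=3,fy=3,interpolation=cv2.INTER_CUBIC)
cv2.imwrite('pics/g1.png',np.hstack([f(a,200,90),f(b,150,110)])[:,:,::-1])"
```

```text
t 3.85 tcp [0.587  0.2025 0.1528] head -0.006 zax [-0.008 -0.001 -1.   ] F [-0.1 -0.4 -0.8] gap mm 45.1 gf 0.0
delta mm tool [-0.4  2.4 57.8] turn -0.006
```

View pics/g1.png

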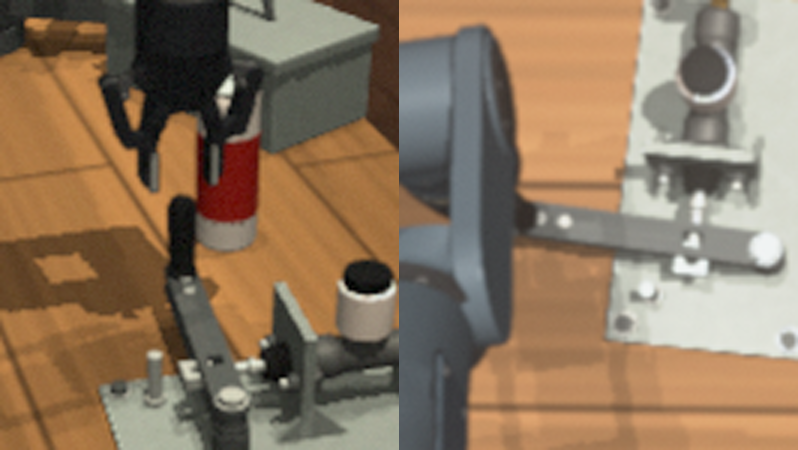

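The fingers straddle the grip: tips are at crop (152,185) and (213,180), with the grip at (182,205). I'll descend and swing it back.

Emit:
drive_tool(
  deltas=[
    [[0, 1, 15, 0], [0, 2, 30, 0], [0, 2, 45, 0], [0, 2, 57, 0], [0, 2, 57, 0]],
  ],
)

```text
t: 4.37
tcp_pos: [0.5909, 0.2032, 0.098]
tool_rot: [0.708, 0.706, -0.001, -0.001]
force: [-1.2, -0.7, 0.6]
finger_gap: 0.53
gripper_force: 0.0
```

Emit:
drive_tool(
  deltas=[
    [[0, -8, 0, 0], [0, -16, 0, 0], [0, -24, 0, 0], [0, -32, 0, 0], [0, -40, 0, 0]],
  ],
)

```text
t: 4.78
tcp_pos: [0.5517, 0.204, 0.1004]
tool_rot: [0.708, 0.706, 0.001, 0.001]
force: [1.5, 1.4, 0.2]
finger_gap: 0.528
gripper_force: 0.8
```

Emit:
drive_tool(
  deltas=[
    [[0, -4, 0, 0], [0, -8, 0, 0], [0, -12, 0, 0], [0, -14, 0, 0], [0, -15, 0, 0]],
  ],
)

```text
t: 5.2
tcp_pos: [0.5364, 0.2036, 0.0993]
tool_rot: [0.708, 0.706, -0.0, -0.0]
force: [0.1, 1.0, 0.9]
finger_gap: 0.527
gripper_force: 0.4
```

Emit:
drive_tool(
  deltas=[
    [[0, -1, 0, 0], [0, -2, 0, 0], [0, -3, 0, 0], [0, -4, 0, 0], [0, -4, 0, 0]],
  ],
)

```text
t: 5.62
tcp_pos: [0.5325, 0.2036, 0.0992]
tool_rot: [0.708, 0.706, -0.0, -0.0]
force: [0.7, -1.0, -0.7]
finger_gap: 0.527
gripper_force: 0.2
```

Not at the stop yet.

Emit:
drive_tool(
  deltas=[
    [[0, -1, 0, 0], [0, -2, 0, 0], [0, -3, 0, 0], [0, -3, 0, 0], [0, -3, 0, 0]],
  ],
)

```text
t: 6.03
tcp_pos: [0.5309, 0.2037, 0.0992]
tool_rot: [0.708, 0.706, 0.001, 0.001]
force: [4.7, -1.0, -4.4]
finger_gap: 0.524
gripper_force: 2.3
```

Emit:
drive_tool(
  deltas=[
    [[0, -1, 0, 0], [0, -2, 0, 0], [0, -2, 0, 0], [0, -2, 0, 0], [0, -2, 0, 0]],
  ],
)

```text
t: 6.45
tcp_pos: [0.5309, 0.2037, 0.0993]
tool_rot: [0.708, 0.706, 0.002, 0.002]
force: [9.2, -1.2, -6.2]
finger_gap: 0.527
gripper_force: 4.2
```

Emit:
drive_tool(
  deltas=[
    [[0, 5, 0, 0], [0, 11, -10, 0], [0, 14, -30, 0], [0, 14, -60, 0], [0, 14, -95, 0]],
  ],
)

```text
t: 6.87
tcp_pos: [0.5389, 0.2036, 0.1934]
tool_rot: [0.708, 0.706, -0.003, -0.003]
force: [1.1, -0.6, -0.9]
finger_gap: 0.527
gripper_force: 0.0
```

```bash
python3 -c "
from h import *
P=np.array([.4418,-.3074]);st([P[0],P[1],.17],-1.18)
a=snap('side','s2.png');b=snap('top','t2.png')
f=lambda im,x,y:cv2.resize(im[y:y+75,x:x+66],None,fx=6,fy=6,interpolation=cv2.INTER_CUBIC)
cv2.imwrite('pics/g2.png',np.hstack([f(a,235,180),f(b,222,150)])[:,:,::-1])
print(proj('side',[[.556,.066,.067],[.541,.203,.14]]),proj('top',[[.556,.066,.067],[.541,.203,.14]]))"
```

```text
t 6.87 tcp [0.5389 0.2036 0.1934] head -0.003 zax [-0.009 -0.001 -1.   ] F [ 1.1 -0.6 -0.9] gap mm 45.0 gf 0.0
delta mm tool [-511.3  -95.3   24.6] turn 1.177
[[265.2394607  210.70328728]
 [242.41136458 159.26216359]] [[247.53886892 195.56913364]
 [185.33842698 197.31648443]]
```

View pics/g2.png

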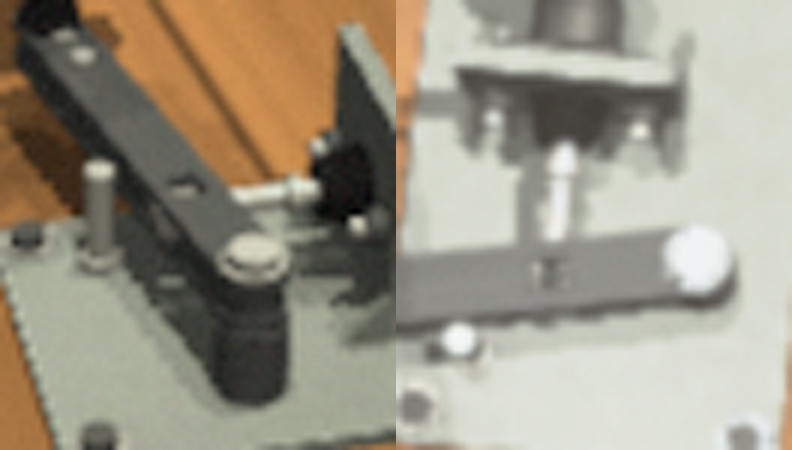

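Lever is at the stop: slot is at side (266,211) and top (248,195), which matches the prediction. Next, the pin.

Emit:
drive_tool(
  deltas=[
    [[-36, -7, 0, 0], [-72, -14, 0, 0], [-108, -21, 0, 0], [-144, -28, 0, 0], [-180, -35, 0, 0]],
  ],
)

```text
t: 7.38
tcp_pos: [0.504, 0.0232, 0.1937]
tool_rot: [0.708, 0.706, -0.001, -0.002]
force: [1.0, -1.1, 0.0]
finger_gap: 0.528
gripper_force: 0.0
```

Emit:
drive_tool(
  deltas=[
    [[-36, -7, 0, 0], [-72, -14, 0, 0], [-108, -21, 0, 0], [-144, -28, 0, 0], [-180, -35, 0, 0]],
  ],
)

```text
t: 7.8
tcp_pos: [0.4688, -0.1565, 0.1937]
tool_rot: [0.708, 0.706, -0.0, -0.002]
force: [0.6, 0.1, 0.3]
finger_gap: 0.528
gripper_force: 0.0
```

Emit:
drive_tool(
  deltas=[
    [[-36, -7, 0, 0], [-72, -14, 0, 0], [-108, -21, 0, 0], [-144, -26, 0, 0], [-151, -26, 0, 0]],
  ],
)

```text
t: 8.22
tcp_pos: [0.4433, -0.3118, 0.1939]
tool_rot: [0.71, 0.704, -0.001, 0.001]
force: [-0.3, 0.4, 0.3]
finger_gap: 0.526
gripper_force: 0.0
```

Emit:
drive_tool(
  deltas=[
    [[0, 0, 0, 0.1], [0, 0, 0, 0.2], [0, 0, 0, 0.3], [0, 0, 0, 0.4], [0, 0, 0, 0.5]],
  ],
)

```text
t: 8.63
tcp_pos: [0.4434, -0.3051, 0.1935]
tool_rot: [0.862, 0.507, -0.0, -0.002]
force: [0.2, 0.5, -0.0]
finger_gap: 0.528
gripper_force: 0.0
```

Emit:
drive_tool(
  deltas=[
    [[0, 0, 0, 0.1], [0, 0, 0, 0.2], [0, 0, 0, 0.3], [0, 0, 0, 0.4], [0, 0, 0, 0.5]],
  ],
)

```text
t: 9.05
tcp_pos: [0.4435, -0.3049, 0.1936]
tool_rot: [0.961, 0.278, -0.001, -0.002]
force: [-0.4, -0.2, -0.6]
finger_gap: 0.53
gripper_force: 0.0
```

Emit:
drive_tool(
  deltas=[
    [[0, 0, 0, 0.1], [0, 0, 0, 0.18], [0, 0, 0, 0.18], [0, 0, 0, 0.18], [0, 0, 0, 0.18]],
  ],
)

```text
t: 9.47
tcp_pos: [0.444, -0.3061, 0.194]
tool_rot: [0.981, 0.194, -0.0, -0.001]
force: [0.7, 0.1, -0.0]
finger_gap: 0.528
gripper_force: 0.0
```

```bash
python3 -c "
from h import *
print('slot',*two((266.2,210.7),(247.7,195)),plane('side',(266.2,210.7),.067),plane('top',(247.7,195),.067))
# knob: side segmentation of knob top / flange, planes
print('knob',plane('side',(273.5,332.75),.076),plane('top',(403.5,245),.076))
P=np.array([.4418,-.3074]);st([P[0],P[1],.053],-1.18)
a=snap('side');b=snap('top')
f=lambda im,x,y:cv2.resize(im[y:y+75,x:x+66],None,fx=6,fy=6,interpolation=cv2.INTER_CUBIC)
cv2.imwrite('pics/g3.png',np.hstack([f(a,240,300),f(b,370,205)])[:,:,::-1])"
```

```text
slot [0.55783991 0.0655367  0.06685848] 0.0008584913019630797 [0.55820435 0.06528919 0.067     ] [0.5574037  0.06563428 0.067     ]
knob [ 0.44368316 -0.3061129   0.076     ] [ 0.44050251 -0.30742774  0.076     ]
t 9.47 tcp [ 0.444  -0.3061  0.194 ] head -1.181 zax [-0.001  0.001 -1.   ] F [ 0.7  0.1 -0. ] gap mm 45.1 gf 0.0
delta mm tool [ -2.5   0.6 141. ] turn -0.001
```

View pics/g3.png

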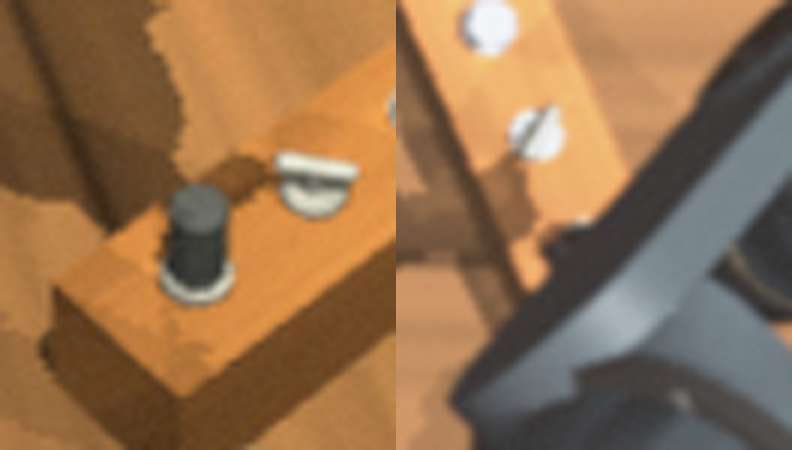

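Knob top is at side (273.5,333), unchanged, and the gripper hovers above it. Descending.

Emit:
drive_tool(
  deltas=[
    [[-1, 0, 30, 0], [-2, 0, 60, 0], [-2, 0, 90, 0], [-2, 0, 110, 0], [-2, 0, 120, 0]],
  ],
)

```text
t: 9.98
tcp_pos: [0.4412, -0.3064, 0.0717]
tool_rot: [0.981, 0.193, -0.001, -0.002]
force: [0.8, 0.0, -0.9]
finger_gap: 0.527
gripper_force: 0.0
```

Emit:
drive_tool(
  deltas=[
    [[0, 0, 8, 0], [0, 0, 16, 0], [0, 0, 21, 0], [0, 0, 21, 0], [0, 0, 21, 0]],
  ],
)

```text
t: 10.4
tcp_pos: [0.4428, -0.3081, 0.0538]
tool_rot: [0.981, 0.193, 0.0, 0.0]
force: [-0.6, 0.6, 0.6]
finger_gap: 0.532
gripper_force: 0.0
```

```bash
python3 -c "
from h import *
st([.442,-.307,.052],-1.18)
a=snap('side');b=snap('top')
f=lambda im,x,y:cv2.resize(im[y:y+75,x:x+66],None,fx=6,fy=6,interpolation=cv2.INTER_CUBIC)
cv2.imwrite('pics/g4.png',np.hstack([f(a,240,290),f(b,370,205)])[:,:,::-1])"
```

```text
t 10.40 tcp [ 0.4428 -0.3081  0.0538] head -1.183 zax [ 0.001 -0.001 -1.   ] F [-0.6  0.6  0.6] gap mm 45.4 gf 0.0
delta mm tool [-0.3 -1.3  1.8] turn -0.003
```

View pics/g4.png

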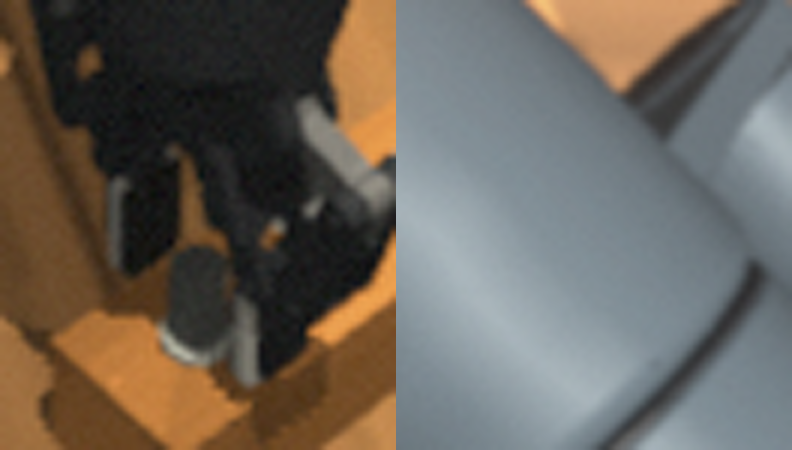

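The knob at crop (198,290) sits between the pads at (120,225) and (245,340). Closing.

Emit:
drive_tool(
  deltas=[
    [[0, 0, 1, 0], [0, 0, 1, 0], [0, 0, 1, 0], [0, 0, 1, 0], [0, 0, 1, 0]],
  ],
  jaw=10,
  force=50,
)

```text
t: 10.92
tcp_pos: [0.4427, -0.3079, 0.0529]
tool_rot: [0.981, 0.193, 0.0, 0.0]
force: [0.3, 0.6, 5.7]
finger_gap: 0.191
gripper_force: 48.7
```

Emit:
drive_tool(
  deltas=[
    [[0, 0, 0, 0], [0, 0, 0, 0], [0, 0, 0, 0], [0, 0, 0, 0], [0, 0, 0, 0]],
  ],
)

```text
t: 11.33
tcp_pos: [0.4427, -0.308, 0.0529]
tool_rot: [0.981, 0.193, 0.0, 0.0]
force: [-0.1, 1.3, 5.3]
finger_gap: 0.19
gripper_force: 48.7
```

Emit:
drive_tool(
  deltas=[
    [[0, 0, -10, 0], [0, 0, -30, 0], [0, 0, -60, 0], [0, 0, -90, 0], [0, 0, -120, 0]],
  ],
)

```text
t: 11.75
tcp_pos: [0.442, -0.3073, 0.1736]
tool_rot: [0.981, 0.193, -0.0, -0.001]
force: [-0.5, -1.3, -1.0]
finger_gap: 0.191
gripper_force: 49.1
```

Emit:
drive_tool(
  deltas=[
    [[18, -22, 0, 0], [42, -52, 0, 0], [67, -82, 0, 0], [92, -112, 0, 0], [117, -142, 0, 0]],
  ],
)

```text
t: 12.17
tcp_pos: [0.497, -0.1305, 0.1728]
tool_rot: [0.981, 0.192, 0.0, 0.0]
force: [0.5, 0.7, -0.4]
finger_gap: 0.19
gripper_force: 49.1
```

Emit:
drive_tool(
  deltas=[
    [[25, -30, 0, 0], [50, -60, 0, 0], [75, -90, 0, 0], [100, -120, 0, 0], [115, -145, 0, 0]],
  ],
)

```text
t: 12.58
tcp_pos: [0.5498, 0.0485, 0.1728]
tool_rot: [0.981, 0.193, 0.001, -0.0]
force: [0.6, 0.5, -0.1]
finger_gap: 0.191
gripper_force: 49.1
```

Emit:
drive_tool(
  deltas=[
    [[8, -8, 10, 0], [15, -16, 25, 0], [15, -16, 40, 0], [15, -16, 40, 0], [15, -16, 40, 0]],
  ],
)

```text
t: 13.0
tcp_pos: [0.5555, 0.0657, 0.1314]
tool_rot: [0.981, 0.193, -0.002, -0.0]
force: [-0.2, -0.4, 1.0]
finger_gap: 0.19
gripper_force: 49.1
```

```bash
python3 -c "
from h import *
st([.557,.066,.116],-1.18)
a=snap('side','s5.png');b=snap('top','t5.png')
f=lambda im,x,y:cv2.resize(im[y:y+75,x:x+66],None,fx=6,fy=6,interpolation=cv2.INTER_CUBIC)
cv2.imwrite('pics/g5.png',np.hstack([f(a,235,160),f(b,222,150)])[:,:,::-1])"
```

```text
t 13.00 tcp [0.5555 0.0657 0.1314] head -1.183 zax [-0.003 -0.    -1.   ] F [-0.2 -0.4  1. ] gap mm 16.2 gf 49.1
delta mm tool [ 1.5  0.3 15.4] turn -0.003
```

View pics/g5.png

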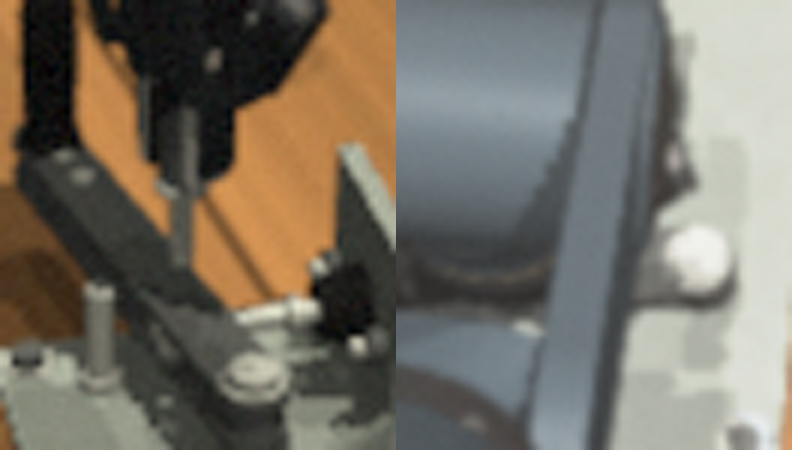

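The pin hangs vertically with its tip at side crop (181,262), i.e. (265.2,203.7). The slot is hidden just below, at about (266,211).

```bash
python3 -c "
from h import *
p=manip.sense()['tcp_pos']
zs=[.0874,.095,.105,.1234]
print(proj('side',[[p[0],p[1],z] for z in zs]))
a=cv2.imread('pics/s5.png')
for v in range(190,208): print(v,a[v,258:274].mean(1).astype(int))
print(proj('side',[[.5578,.0655,.067]]))
K=proj('side',[[.556,.066,.08],[.557,.066,.08],[.556,.067,.08],[.556,.066,.081]]);print(K[1:]-K[0])"
```

```text
[[265.69596309 203.69341081]
 [265.72254653 201.01665684]
 [265.75780908 197.46375818]
 [265.82355152 190.83305671]]
190 [142 138 128 115  90  50  52  61  91  89  65  76 104 129 140 146]
191 [142 138 128 119 129 115  87  60  75  86  74  94 127 147 147 148]
192 [141 140 130 120 119 123 103  72  74  82  72  87 125 141 146 147]
193 [129 141 138 134 116  97  85  79  81  93  93  85 111 135 147 147]
194 [101 131 141 137 123  92  79  79  82 109 116  92  90 121 140 147]
195 [ 70 107 136 142 125  91  82  77  83 113 128 103  89 103 130 142]
196 [ 59  78 111 135 124  95  82  81  81 112 134 120  97  89 110 135]
197 [ 60  57  76 119 123  94  76  80  83 111 135 133 114  90  94 119]
198 [ 57  57  59  87 111  93  80  80  84 113 133 136 127 103  87 102]
199 [ 49  56  56  64  78  84  87  80  80 111 134 135 133 119  95  86]
200 [ 48  50  50  50  56  77  88  81  83 112 133 136 135 133 110  91]
201 [ 48  49  51  49  55  70  82  82  84 110 133 133 135 135 127 102]
202 [ 50  53  48  48  52  66  87  87  83 116 133 134 135 134 136 120]
203 [ 53  50  51  51  50  65  88  92  86 114 133 133 133 135 136 129]
204 [ 51  50  52  50  49  59  68  69  72 110 135 134 134 135 135 134]
205 [ 50  46  50  53  50  46  51  51  52  87 122 136 134 133 133 134]
206 [ 50  50  50  51  50  49  48  51  48  56  95 124 136 132 131 132]
207 [ 42  43  43  45  50  51  48  50  49  50  62  96 124 133 132 134]
[[266.01297741 210.6828951 ]]
[[ 0.39488285 -0.07179176]
 [-0.13503758 -0.2183889 ]
 [ 0.0032722  -0.34847248]]
```

```bash
python3 -c "
from h import *
a=cv2.imread('pics/s2.png')
print(list(range(259,274)))
for v in range(205,218): print(v,a[v,259:274].mean(1).astype(int))
b=cv2.imread('pics/t2.png');print(list(range(240,256)))
for v in range(188,203): print(v,b[v,240:256].mean(1).astype(int))
for dx,dy in [(0,0)]:
  c=np.array([.557,.066]);u=np.array([-.116,.993]);n=np.array([.993,.116])
  print(proj('side',[[*(c+u*i*.00725+n*j*.00575),.067] for i in(-1,1) for j in(-1,1)]).round(1).tolist())
  print(proj('top',[[*(c+u*i*.00725+n*j*.00575),.067] for i in(-1,1) for j in(-1,1)]).round(1).tolist())
"
```

```text
[259, 260, 261, 262, 263, 264, 265, 266, 267, 268, 269, 270, 271, 272, 273]
205 [ 96  99  95  98  96  95  99 100 104 120 120 120 118 120 123]
206 [ 96  99  97  97  96  98  97  94 100 111 118 119 119 117 123]
207 [ 97  99 100  99  99  95  97  95  96 103 112 119 118 118 118]
208 [ 96  97  98  98  96  97  96  85  91  97 103 106 117 118 117]
209 [ 92 101  96  96  83  82  73  62  70  87  95 101 109 119 117]
210 [ 67  92  98  89  68  60  57  69  62  65  88  96 103 109 115]
211 [ 45  72  90  95  99 117 123 127 100  57  78  96  98 103 148]
212 [ 40  51  84 100 107 121 126 126 106  85  89  98  95  98 140]
213 [ 45  51  56  88  97  97  98  97  98  97  98  95  97  97 109]
214 [42 71 71 66 93 99 97 96 96 95 97 96 99 96 94]
215 [ 49  69  76  53  64  92  98 100  96  96  95  98  98  97  95]
216 [51 58 76 73 48 69 91 98 97 94 96 95 97 96 94]
217 [45 47 75 82 63 51 71 93 98 96 96 96 96 98 97]
[240, 241, 242, 243, 244, 245, 246, 247, 248, 249, 250, 251, 252, 253, 254, 255]
188 [217 201 158 142 145 159 188 220 234 224 187 169 175 191 204 208]
189 [212 195 156 143 144 156 180 210 223 206 169 160 161 172
[... 349 characters left out ...]
3 142 142]
195 [141 142 142 139 149 167 134 115 120 132 140 139 141 145 143 143]
196 [142 143 144 140 145 152 124 111 118 131 143 139 142 143 143 142]
197 [143 142 141 139 141 146 123 112 123 138 149 140 141 143 143 142]
198 [142 141 142 138 136 141 133 129 131 134 139 140 142 142 143 143]
199 [143 143 141 142 141 141 142 139 140 142 142 142 144 143 143 139]
200 [141 144 141 142 142 138 137 135 135 135 134 135 132 129 124 117]
201 [129 129 127 127 124 122 117 113 114 115 115 113 102  97  95  94]
202 [100  97  98 100 104 104 102 106 114 118 118 116 107 102 105 110]
[[264.8, 212.7], [269.1, 211.6], [262.2, 209.7], [266.5, 208.6]]
[[250.7, 197.2], [250.3, 192.5], [244.8, 197.8], [244.4, 193.2]]
```

Compared in the side view, the pin axis is at u=265.0 and the slot centre at 265.75, so the pin should go about 2 mm along +x. I'll shift it, then feel downwards.

Emit:
drive_tool(
  deltas=[
    [[2, 0.5, 4, 0], [2, 0.5, 9, 0], [2, 0.5, 14, 0], [2, 0.5, 16, 0], [2, 0.5, 16, 0]],
  ],
)

```text
t: 13.52
tcp_pos: [0.558, 0.0663, 0.1156]
tool_rot: [0.981, 0.193, -0.001, -0.0]
force: [0.2, 0.6, 0.2]
finger_gap: 0.188
gripper_force: 49.1
```

Emit:
drive_tool(
  deltas=[
    [[0, 0, 2, 0], [0, 0, 4, 0], [0, 0, 6, 0], [0, 0, 8, 0], [0, 0, 8, 0]],
  ],
)

```text
t: 13.93
tcp_pos: [0.5583, 0.0665, 0.1079]
tool_rot: [0.981, 0.193, -0.0, -0.0]
force: [0.7, 1.2, -0.5]
finger_gap: 0.188
gripper_force: 49.1
```

```bash
python3 -c "
from h import *
st([.557,.066,.075])
a=snap('side')
p=manip.sense()['tcp_pos'];print(proj('side',[[p[0],p[1],z] for z in (.067,.08)]))
print(list(range(258,274)))
for v in range(198,214): print(v,a[v,258:274].mean(1).astype(int))"
```

```text
t 13.93 tcp [0.5583 0.0665 0.1079] head -1.183 zax [-0.001  0.    -1.   ] F [ 0.7  1.2 -0.5] gap mm 16.1 gf 49.1
delta mm tool [-1.3 -0.  32.9] turn None
[[266.11595815 210.4206119 ]
 [266.16377008 205.92387492]]
[258, 259, 260, 261, 262, 263, 264, 265, 266, 267, 268, 269, 270, 271, 272, 273]
198 [ 56  57  59 100 119  81  44  42  59  88  92  54  68  80  79  99]
199 [ 53  56  58  74 105 125 101  53  58  81  89  73  91 108  97  91]
200 [ 51  50  50  55  73 112 109  84  75  79  79  90 114 126 113  86]
201 [ 50  50  51  51  51  67  84  85  82  81  98 120 129 135 125 103]
202 [ 51  51  52  46  51  52  67  81  80  84 112 135 136 137 132 118]
203 [ 54  48  48  50  48  52  64  76  80  85 109 133 132 134 136 132]
204 [ 50  51  50  49  52  48  66  76  82  82 111 137 133 132 131 133]
205 [ 46  48  50  52  49  49  66  82  79  80 112 134 133 135 134 133]
206 [ 38  42  43  43  40  46  62  80  81  74  92 126 135 136 134 135]
207 [ 64  51  33  33  36  40  62  79  80  74  68  97 124 133 132 132]
208 [ 71  64  32  38  37  40  69  84  83  73  57  63  94 123 134 136]
209 [ 55  65  53  37  36  46  74 100  89  70  59  47  64  96 123 133]
210 [ 35  56  65  62  55  46  77 100  95  72  53  43  49  62 101 128]
211 [ 39  40  57  74  72  65  78  90  86  69  47  39  48  54  71 105]
212 [39 39 44 66 76 78 79 79 76 72 56 39 47 53 45 72]
213 [41 49 48 52 72 78 75 74 76 80 73 61 70 62 50 52]
```

No contact force, and the tip is about 3 mm inside the slot. I'll trim 0.5 mm back and go on.

Emit:
drive_tool(
  deltas=[
    [[-0.5, 0, 2, 0], [-0.5, 0, 4, 0], [-0.5, 0, 6, 0], [-0.5, 0, 7, 0], [-0.5, 0, 7, 0]],
  ],
)

```text
t: 14.4
tcp_pos: [0.5581, 0.0664, 0.1011]
tool_rot: [0.981, 0.193, -0.0, -0.0]
force: [0.4, 1.1, -1.2]
finger_gap: 0.194
gripper_force: 49.2
```

```bash
python3 -c "
from h import *
st([.557,.066,.075])"
```

```text
t 14.40 tcp [0.5581 0.0664 0.1011] head -1.183 zax [-0.  0. -1.] F [ 0.4  1.1 -1.2] gap mm 16.5 gf 49.2
delta mm tool [-1.2 -0.  26.1] turn None
```

Still free, and probably entering the eye. Continuing.

Emit:
drive_tool(
  deltas=[
    [[0, 0, 2, 0], [0, 0, 4, 0], [0, 0, 6, 0], [0, 0, 6, 0], [0, 0, 6, 0]],
  ],
)

```text
t: 14.82
tcp_pos: [0.558, 0.0667, 0.095]
tool_rot: [0.981, 0.193, -0.0, -0.0]
force: [-0.2, 3.7, -0.9]
finger_gap: 0.194
gripper_force: 49.1
```

Emit:
drive_tool(
  deltas=[
    [[0, 0, 2, 0], [0, 0, 4, 0], [0, 0, 6, 0], [0, 0, 6, 0], [0, 0, 6, 0]],
  ],
)

```text
t: 15.23
tcp_pos: [0.5581, 0.0667, 0.089]
tool_rot: [0.981, 0.193, 0.0, -0.0]
force: [1.1, 5.3, 1.5]
finger_gap: 0.191
gripper_force: 49.3
```

In the eye, with a little side load in y. I'll relieve it and continue.

Emit:
drive_tool(
  deltas=[
    [[0.2, -0.6, 2, 0], [0.2, -0.6, 4, 0], [0.2, -0.6, 6, 0], [0.2, -0.6, 6, 0], [0.2, -0.6, 6, 0]],
  ],
)

```text
t: 15.65
tcp_pos: [0.5581, 0.0669, 0.0828]
tool_rot: [0.981, 0.193, -0.0, -0.0]
force: [0.7, 3.3, -1.4]
finger_gap: 0.19
gripper_force: 49.4
```

Emit:
drive_tool(
  deltas=[
    [[0, 0, 2, 0], [0, 0, 4, 0], [0, 0, 6, 0], [0, 0, 6, 0], [0, 0, 6, 0]],
  ],
)

```text
t: 16.07
tcp_pos: [0.5581, 0.0669, 0.077]
tool_rot: [0.981, 0.193, -0.0, -0.0]
force: [1.3, 5.0, -1.8]
finger_gap: 0.191
gripper_force: 49.4
```

Emit:
drive_tool(
  deltas=[
    [[0.1, -0.3, 1, 0], [0.1, -0.3, 2, 0], [0.1, -0.3, 3, 0], [0.1, -0.3, 3, 0], [0.1, -0.3, 3, 0]],
  ],
)

```text
t: 16.48
tcp_pos: [0.5582, 0.0671, 0.0749]
tool_rot: [0.981, 0.193, 0.0, 0.0]
force: [0.4, 3.9, 5.1]
finger_gap: 0.189
gripper_force: 50.0
```

Emit:
drive_tool(
  deltas=[
    [[0, 0, 1, 0], [0, 0, 1, 0], [0, 0, 1, 0], [0, 0, 1, 0], [0, 0, 1, 0]],
  ],
)

```text
t: 16.9
tcp_pos: [0.5583, 0.0671, 0.0748]
tool_rot: [0.981, 0.193, 0.001, 0.0]
force: [-1.5, 3.4, 11.4]
finger_gap: 0.196
gripper_force: 50.6
```

Seated: TCP is at 0.0749, as expected from the flange height, and vertical force rose to 11 N. Releasing and rising.

Emit:
drive_tool(
  deltas=[
    [[0, 0, -0.5, 0], [0, 0, -1, 0], [0, 0, -1, 0], [0, 0, -1, 0], [0, 0, -1, 0]],
  ],
  jaw=40,
)

```text
t: 17.32
tcp_pos: [0.5578, 0.0668, 0.0739]
tool_rot: [0.981, 0.193, -0.001, 0.0]
force: [0.1, -0.3, 0.7]
finger_gap: 0.469
gripper_force: 0.0
```

Emit:
drive_tool(
  deltas=[
    [[0, 0, -8, 0], [0, 0, -25, 0], [0, 0, -50, 0], [0, 0, -80, 0], [0, 0, -110, 0]],
  ],
)

```text
t: 17.73
tcp_pos: [0.5574, 0.0671, 0.1853]
tool_rot: [0.981, 0.193, -0.001, -0.0]
force: [1.4, 0.7, -0.3]
finger_gap: 0.469
gripper_force: 0.0
```

Emit:
drive_tool(
  deltas=[
    [[0, 0, 0, -0.1], [0, 0, 0, -0.2], [0, 0, 0, -0.3], [0, 0, 0, -0.4], [0, 0, 0, -0.5]],
  ],
)

```text
t: 18.15
tcp_pos: [0.5579, 0.0671, 0.1849]
tool_rot: [0.902, 0.432, 0.0, 0.0]
force: [0.2, 0.6, -0.2]
finger_gap: 0.471
gripper_force: 0.0
```

Emit:
drive_tool(
  deltas=[
    [[0, 0, 0, -0.1], [0, 0, 0, -0.2], [0, 0, 0, -0.3], [0, 0, 0, -0.4], [0, 0, 0, -0.5]],
  ],
)

```text
t: 18.57
tcp_pos: [0.5579, 0.0671, 0.1847]
tool_rot: [0.767, 0.641, -0.0, 0.0]
force: [0.5, 0.4, 0.6]
finger_gap: 0.465
gripper_force: 0.0
```

Emit:
drive_tool(
  deltas=[
    [[0, 0, 0, -0.1], [0, 0, 0, -0.18], [0, 0, 0, -0.18], [0, 0, 0, -0.18], [0, 0, 0, -0.18]],
  ],
)

```text
t: 18.98
tcp_pos: [0.558, 0.0672, 0.1845]
tool_rot: [0.709, 0.705, 0.0, 0.0]
force: [-0.2, 0.7, 0.8]
finger_gap: 0.468
gripper_force: 0.0
```

```bash
python3 -c "
from h import *
st([.541,.203,.1],0)
a=snap('side','s6.png');b=snap('top','t6.png')
f=lambda im,x,y:cv2.resize(im[y:y+75,x:x+66],None,fx=6,fy=6,interpolation=cv2.INTER_CUBIC)
cv2.imwrite('pics/g6.png',np.hstack([f(a,230,155),f(b,222,150)])[:,:,::-1])"
```

```text
t 18.98 tcp [0.558  0.0672 0.1845] head -0.005 zax [ 0. -0. -1.] F [-0.2  0.7  0.8] gap mm 39.9 gf 0.0
delta mm tool [135.8 -17.7  84.5] turn -0.005
```

View pics/g6.png

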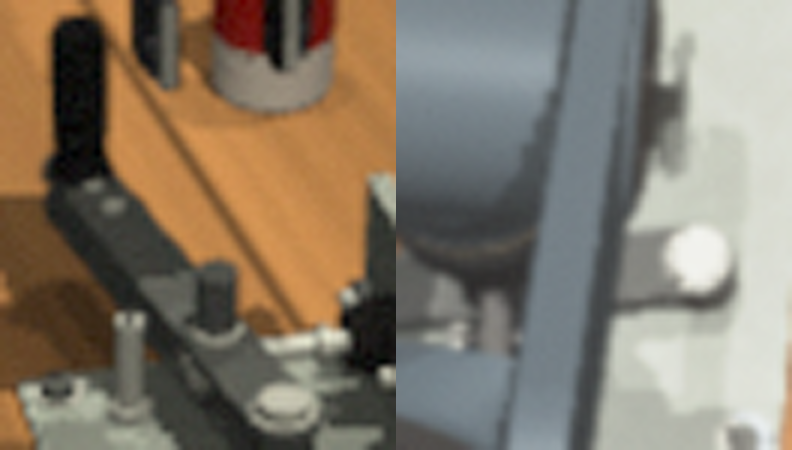

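The pin is seated with its flange on the lever, at crop (217,325). The grip is free at (78,95). Next, move over the grip and descend around it.

Emit:
drive_tool(
  deltas=[
    [[30, -4, 0, 0], [65, -9, 0, 0], [100, -14, 0, 0], [136, -17, 0, 0], [136, -17, 0, 0]],
  ],
)

```text
t: 19.5
tcp_pos: [0.5403, 0.2089, 0.1845]
tool_rot: [0.707, 0.708, 0.001, -0.001]
force: [-0.0, -1.3, -0.2]
finger_gap: 0.467
gripper_force: 0.0
```

Emit:
drive_tool(
  deltas=[
    [[0, 0, 15, 0], [0, 0, 35, 0], [0, 0, 55, 0], [0, 0, 75, 0], [0, 0, 85, 0]],
  ],
)

```text
t: 19.92
tcp_pos: [0.5402, 0.2027, 0.0972]
tool_rot: [0.708, 0.706, -0.001, -0.001]
force: [0.2, -0.2, 0.2]
finger_gap: 0.469
gripper_force: 0.0
```

Emit:
drive_tool(
  deltas=[
    [[0, 0, 0, 0], [0, 0, 0, 0], [0, 0, 0, 0], [0, 0, 0, 0], [0, 0, 0, 0]],
  ],
  jaw=10,
  force=30,
)

```text
t: 20.33
tcp_pos: [0.5414, 0.2028, 0.0983]
tool_rot: [0.708, 0.706, -0.0, -0.0]
force: [4.8, -1.1, -22.2]
finger_gap: 0.272
gripper_force: 31.1
```

```bash
python3 -c "
from h import *
st([.541,.203,.1],0)"
```

```text
t 20.33 tcp [0.5414 0.2028 0.0983] head -0.003 zax [-0.001 -0.001 -1.   ] F [  4.8  -1.1 -22.2] gap mm 23.2 gf 31.1
delta mm tool [ 0.2 -0.4 -1.7] turn -0.003
```

Emit:
drive_tool(
  deltas=[
    [[0, 3, 1, 0], [0.4, 6, 2, 0], [0.7, 9, 2, 0], [0.9, 12, 2, 0], [1, 15, 2, 0]],
  ],
)

```text
t: 20.75
tcp_pos: [0.5525, 0.2043, 0.0981]
tool_rot: [0.708, 0.706, -0.003, -0.003]
force: [-8.6, -0.6, 0.0]
finger_gap: 0.275
gripper_force: 34.0
```

Emit:
drive_tool(
  deltas=[
    [[0.2, 3, 0, 0], [0.3, 6, 0, 0], [0.4, 9, 0, 0], [0.3, 12, 0, 0], [0.2, 15, 0, 0]],
  ],
)

```text
t: 21.17
tcp_pos: [0.5665, 0.2054, 0.0981]
tool_rot: [0.709, 0.706, -0.003, -0.004]
force: [-11.9, 0.7, -0.0]
finger_gap: 0.278
gripper_force: 34.3
```

Emit:
drive_tool(
  deltas=[
    [[-0.2, 3, 0, 0], [-0.4, 6, 0, 0], [-0.6, 8, 0, 0], [-0.8, 10, 0, 0], [-0.8, 10, 0, 0]],
  ],
)

```text
t: 21.58
tcp_pos: [0.5765, 0.2055, 0.098]
tool_rot: [0.709, 0.705, -0.003, -0.004]
force: [-10.0, 3.4, -0.3]
finger_gap: 0.275
gripper_force: 34.1
```

```bash
python3 -c "
from h import *
st([.586,.204,.097],0)"
```

```text
t 21.58 tcp [0.5765 0.2055 0.098 ] head -0.005 zax [-0.01   0.003 -1.   ] F [-10.    3.4  -0.3] gap mm 23.5 gf 34.1
delta mm tool [-1.5  9.5  0.9] turn -0.005
```

Emit:
drive_tool(
  deltas=[
    [[-0.3, 2, 0, 0], [-0.6, 4, 0, 0], [-0.9, 6, 0, 0], [-1.2, 8, 0, 0], [-1.4, 9, 0, 0]],
  ],
)

```text
t: 22.0
tcp_pos: [0.585, 0.2054, 0.0981]
tool_rot: [0.709, 0.705, -0.002, -0.005]
force: [-11.9, 8.1, -0.9]
finger_gap: 0.271
gripper_force: 34.4
```

Emit:
drive_tool(
  deltas=[
    [[0, 0, 0, 0], [0, 0, 0, 0], [0, 0, 0, 0], [0, 0, 0, 0], [0, 0, 0, 0]],
  ],
)

```text
t: 22.42
tcp_pos: [0.5852, 0.2053, 0.098]
tool_rot: [0.709, 0.705, -0.002, -0.005]
force: [-11.1, 6.7, -1.7]
finger_gap: 0.271
gripper_force: 34.1
```

```bash
python3 -c "
from h import *
st([.586,.204,.098],0)
a=snap('side','s7.png');b=snap('top','t7.png')
f=lambda im,x,y:cv2.resize(im[y:y+75,x:x+66],None,fx=6,fy=6,interpolation=cv2.INTER_CUBIC)
cv2.imwrite('pics/g7.png',np.hstack([f(a,235,160),f(b,222,150)])[:,:,::-1])"
```

```text
t 22.42 tcp [0.5852 0.2053 0.098 ] head -0.005 zax [-0.01   0.004 -1.   ] F [-11.1   6.7  -1.7] gap mm 23.2 gf 34.1
delta mm tool [-1.3  0.8  0. ] turn -0.005
```

View pics/g7.png

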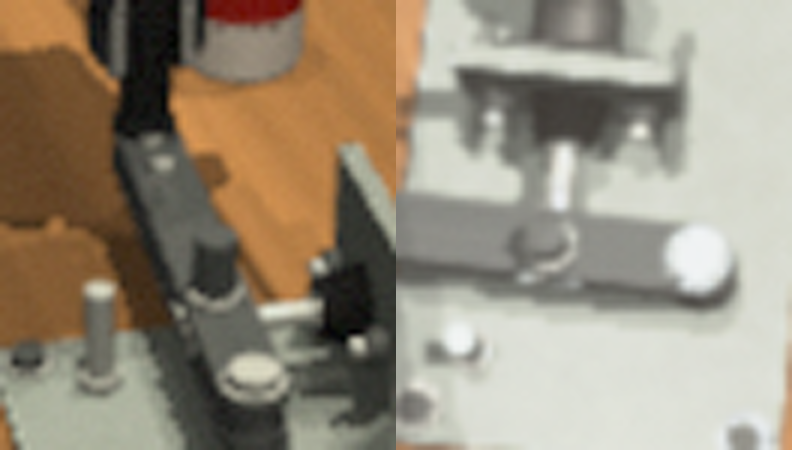

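The lever is swung forward with the pin flange still flat on it, at crop (213,290). The grip moved about 44 mm, which puts the rod about 12 mm in, held steady at about 11 N. Handing in.

```bash
python3 -c "
from h import *
st();print(manip.sign_off())"
```

```text
t 22.52 tcp [0.5852 0.2053 0.098 ] head -0.005 zax [-0.01   0.004 -1.   ] F [-10.6   6.6  -0.7] gap mm 22.9 gf 34.1
the job is handed in; nothing more can be done
None
```

I handed the job in at 22.5 s: the lock pin is seated through lever and eye, and the gripper holds the lever at about 11 N with the push rod about 12 mm in (worked out from 44 mm of grip travel). The sign-off gave no verdict.

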